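# Bring the cheese keeper round to the front and hold its sealed lid ajar

### The arm

A 6-joint arm with a two-finger parallel gripper is mounted at the origin on the work surface. World frame = base frame: x ahead of the robot, y to its left, z up, the work surface at z = 0. Lengths are in m, angles in rad, forces in N, time in s.
With the tool pointing down it reaches from about 0.4 to 0.825 m from the base axis. Payload 7 kg.
Tool frame: the origin (TCP) lies between the finger pads; the fingertips stand 8 mm ahead of it and the grasp point (between the pads) lies 11 mm behind it (arm.finger_overhang is the distance from the TCP to the fingertips, in m); z points along the fingers, y is the line along which they close (so a half turn about z gives the same grasp; the last joint's range is limited). The gripper opens to 88 mm and grips with 3 to 60 N. Pads are 19 mm wide; open, the fingers measure 130 mm over their backs; the gripper's body (78 mm by 193 mm) begins 47 mm behind the grasp point.
Start: joints at [1.507, 0.359, 0.012, 0, -1.224, -0.288], TCP at [0.233, 0.634, 0.235] pointing down, gripper open.
Joint ranges: [-3.07, 3.07], [-1.43, 2.12], [-1.02, 1.25], [-3.03, 1.67], [-3.05, -0], [-3.03, 3.03]. Speed limits (rad/s): [2.39, 2.39, 3.01, 3.14, 3.14, 3.14].

### API

Orientations are given as [roll, pitch, yaw] about the fixed x, y, z axes, in that order (R = Rz(yaw) Ry(pitch) Rx(roll)).
In Python, from station import arm gives the robot as it stands.
- The arm moves only by the tool move_arm, never from a script. Its argument "rows" is text: rows parted by semicolons, each of 7 numbers parted by spaces: the turn, a rotation vector about the tool's x, y, z in degrees, then the shift along the tool's x, y, z in m, then the finger opening in m, from 0 to 0.0876. A call has 1 to 8 rows; each row shifts and turns the commanded pose from where the row before left it, along the tool's axes as they then stand; what a row does not reach is not made up. A row lasts 1/8 s, in which the tool goes at most 62.5 mm and 10.7 degrees, less where a joint would pass 70% of its speed; a pose out of reach is approached as far as the arm can. A call is refused whole if a number of a shift passes 0.0625 or a number of a turn 10.7, either way. A call with a gripper value outside its range is refused whole. The fingers move at their own pace and stop on an object; "squeeze" is the grip in N (left out, the last holds). Time passes only in rows, so rows that do not move let the fingers close. It gives the time, the measured TCP pose, the force, the opening and the grip force at its end, in the units of the state.
- arm.get_state(): the state, without advancing time (a new reading comes with each control period).
- arm.grab_frame(name): name is "scene" or "top" or "wrist"; returns (picture, depth): 384x512x3 uint8, blue, green, red; 384x512 float32, m along the optical axis (not along the pixel's ray), 0 where there is no reading.
- arm.camera_model(name): a dict with "mtx" (3x3 intrinsics, pixels), "camera_from_world" (4x4, takes a point from world to camera coordinates); the wrist camera has in their place "mount" (4x4, takes a point from camera to tool coordinates, whose origin is the TCP and whose axes are the flange's). Camera axes: x right, y down, z forward; pixel columns grow to the right and rows downward; lengths in m; the calibration is good to about 2 mm. A picture is of the moment at which its call begins: read the wrist's pose just before it. camera_model takes no time and is no camera call.
- arm.job_done(): hands the job in; it is judged then, once.
The state is a dict: "t": time; "q": joint angles; "qd": joint speeds; "joint_efforts": joint torques, N m; "eef_pos": TCP position; "ee_rot": TCP orientation; "force": force on the tool from outside, world axes, zero at the start; "moment": the same for the moment, N m; "width": finger opening in m; "gripper_force": force on a finger pad.
Only numpy, scipy, OpenCV 4.12 (cv2) and the standard library are available. Lean on these libraries where they do the work, as an engineer would, in place of code of your own. Each camera call takes 0.05 s, during which the arm holds its last target. There are 200 camera calls.

### The job

Turn the click-stop turntable one click clockwise seen from above (its upright posts are there to grip), so that the clear cheese keeper with the bar-handled lid comes to rest facing the front tongue of the turntable's foot. Then pull the keeper's lid up by its bar handle until the tight seal lets go, catch it before it swings wide open, and keep it held slightly open, with a gap of about 30 mm at its front edge. Finish still holding the lid by the handle at that gap, do not set it down or let go, and leave the other things on the worktop undisturbed.

Things in the scene. Friction and masses are not known exactly. Their poses are not given: they have to be found in the camera images.
- turntable_foot: White round foot of the turntable, fixed to the worktop, radius 145 mm. Origin on the turntable's vertical axis at worktop height; z up. Its front is its own -x: there a white tongue 30 mm wide, 14 mm high with a steel stud reaches out to 210 mm from the axis. The wooden disc turning above it has radius 170 mm, top 40 mm above the worktop; a jar and a carton (up to 130 mm high) are fixed on it.
- turntable (a joint): Angle of the wooden disc (rad), positive anticlockwise from above. Click stops at 0 (cheese keeper over the front tongue) and 1.047 (keeper 60 degrees anticlockwise of it) where it starts. A spring ball holds it at each stop and pulls it in from 0.07 rad either side; leaving or entering takes at most about 7 N at a post, between them it turns lightly. End stops 0.12 rad beyond each click. Everything else on the disc stays 55 mm or more from the posts.
- post (a point): Centre of the top of one of three upright steel posts on the disc (diameter 16 mm, 70 mm tall above the disc, top 110 mm above the worktop, 148 mm from the axis). This one stands over the front tongue when the turntable is at 1.047, and goes with the disc.
- lid (a joint): Opening of the keeper's lid (rad), 0 shut, growing as its front edge rises, stop at 1.3. A snap seal at the front edge holds it: about 12 N up at the handle breaks it, all within the first 0.07 rad; after that only its weight (about 0.2 kg) is felt, and it falls back onto the seal (about 0.07) if let go. The front edge is 129 mm from the hinge: a 30 mm gap is about 0.23 rad.
- lid_handle: Steel bridge handle on the grey lid near its front edge: level bar 62 mm long (along its y, across the lid), 14 mm thick (along x), 12 mm high, on two 7 mm wide legs, 24 mm free height under the bar. Origin on the lid's upper face under the bar's centre; z is the lid's upward normal; -x points away from the hinge, out over the front edge.
- handle_bar (a point): Centre of that handle's bar, 30 mm above the lid's upper face (149 mm above the worktop when shut), 104 mm out from the hinge and 37 mm above it; the place to pinch it across its 14 mm thickness.
- lid_hinge (a point): Middle of the lid's hinge line, 30 mm from the turntable's axis and 112 mm above the worktop; goes with the disc. The hinge line is level, square to the line from the axis to the handle. The keeper is a clear box 124 mm long (outwards), 110 mm wide, 72 mm high with a block of cheese in it.
- juice: Loose bystander: amber juice bottle, 68 mm across, 190 mm tall; origin under its centre. Leave it alone.
- dressing: Loose bystander: clear bottle with black cap, 56 mm across, 170 mm tall; origin under its centre. Leave it alone.
- pickles: Loose bystander: green glass jar, 72 mm across, 100 mm tall; origin under its centre. Leave it alone.
- bowl: Loose bystander: white bowl, 130 mm across, 55 mm high; origin under its centre. Leave it alone.
- tub: Loose bystander close to the turntable: white tub, 76 mm across, 63 mm high; origin under its centre. Leave it alone.
- tumbler: Loose bystander close to the turntable: glass tumbler, 68 mm across, 85 mm tall; origin under its centre. Leave it alone.

How it is judged:
By the outcome, as a careful person would: the job done as asked, in the order asked, and still so for the second after the job is handed in, while the arm keeps its last pose, push and grip.
It also fails if it takes over 45 s, if anything falls off the work surface, if the arm or the gripper's body presses on something with over 40 N, if the wrist force passes 120 N, or if a joint passes its speed limit or range.

## Working session

There is one attempt and no reset: what is moved stays moved. The work goes in short steps, Python scripts to look and compute and a tool call to move; the robot and the scene stay as the last step left them, time stands still between calls to the robot, and variables do not carry over. Pictures are saved under pics/ and viewed, at most 10 in all, crops included, and the job is handed in when it is done.

Besides the shell and the picture viewer there is one more tool, called by a JSON object that holds its "api" and its "payload", one argument or row to a line. move_arm: Moves the arm, as the interface text tells. Its arguments: {"type":"object","properties":{"rows":{"type":"string"},"squeeze":{"type":"number"}},"required":["rows"]}

```bash
mkdir -p pics; ls; python3 - <<'E'
from station import arm
import cv2,numpy as np
s=arm.get_state();print(s)
for n in("scene","top"):
    p,d=arm.grab_frame(n);cv2.imwrite(f"pics/{n}0.png",p);np.save(f"{n}0.npy",d)
    m=arm.camera_model(n);print(n,m)
print(arm.camera_model("wrist"))
E
```

```text
pics
{'t': 0.0, 'q': array([ 1.50706175e+00,  3.59398266e-01,  1.10679592e-02, -3.65247350e-04,
       -1.22410421e+00, -2.88085162e-01]), 'qd': array([ 0.00017232, -0.00054828,  0.0001129 , -0.00089564,  0.00026421,
        0.00046096]), 'joint_efforts': array([ 3.44524378e-04, -5.82717204e+01,  2.93068331e+01,  6.99758783e+00,
        6.90480927e-03, -1.58240578e-04]), 'eef_pos': array([0.23247406, 0.63319626, 0.23361656]), 'ee_rot': array([ 3.13992441e+00, -1.36278665e-04, -3.51944017e-01]), 'force': array([ 0.41307163, -0.24557054, -0.17078697]), 'moment': array([ 0.01373786, -0.00191059,  0.00546059]), 'gripper_force': 0.0, 'width': 0.08754604927951526}
scene {'mtx': array([[464.02566811,   0.        , 256.0950403 ],
       [  0.        , 464.02566811, 193.42241422],
       [  0.        ,   0.        ,   1.        ]]), 'camera_from_world': array([[-0.75865822,  0.65135499, -0.01320542,  0.40318636],
       [ 0.46095117,  0.5223429 , -0.71741335, -0.17650121],
       [-0.460393  , -0.55035859, -0.69652258,  1.84494778],
       [ 0.        ,  0.        ,  0.        ,  1.        ]]
[... 250 characters left out ...]
,
       [-0.99476152, -0.01986335, -0.10027441,  0.56667393],
       [ 0.10015389,  0.00697461, -0.99494751,  1.6208127 ],
       [ 0.        ,  0.        ,  0.        ,  1.        ]])}
{'mtx': array([[273.47227065,   0.        , 261.16672196],
       [  0.        , 273.47227065, 192.3866842 ],
       [  0.        ,   0.        ,   1.        ]]), 'mount': array([[-3.59009793e-04, -9.55220430e-01, -2.95894917e-01,
         7.96584794e-02],
       [ 9.99999804e-01, -1.91370385e-04, -5.95511485e-04,
         5.21811489e-04],
       [ 5.12219212e-04, -2.95895073e-01,  9.55220312e-01,
        -1.48677098e-01],
       [ 0.00000000e+00,  0.00000000e+00,  0.00000000e+00,
         1.00000000e+00]])}
```

View pics/scene0.png

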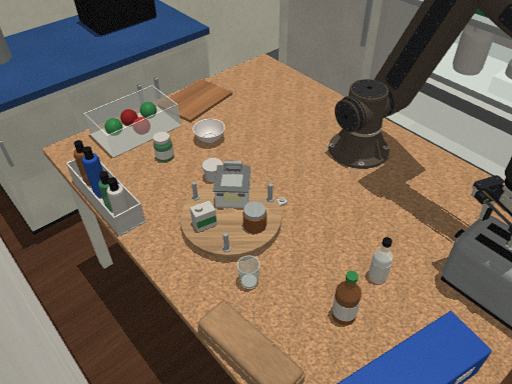

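View pics/top0.png

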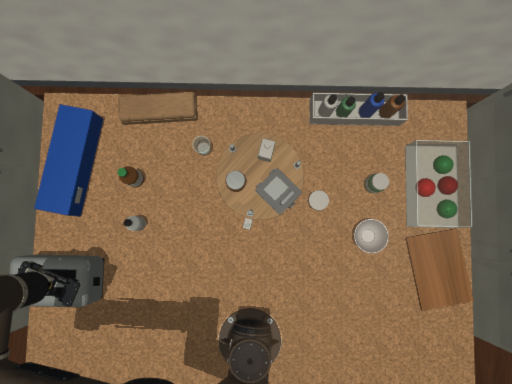

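The scene view shows the turntable around (232,215), with posts at (194,190), (270,192) and (226,241). In the top view its disc is near (260,175), with the front post at (250,211), the tongue at (248,222) and the handle near (288,198). The tub is close by at (319,200). I'll enlarge both.

```bash
python3 - <<'E'
import cv2
a=cv2.imread("pics/top0.png")[125:240,210:340];b=cv2.imread("pics/scene0.png")[145:260,165:300]
cv2.imwrite("pics/c1.png",cv2.resize(a,None,fx=5.5,fy=5.2,interpolation=2) if 0 else cv2.resize(a,None,fx=5,fy=5,interpolation=2))
cv2.imwrite("pics/c2.png",cv2.resize(b,None,fx=5,fy=5,interpolation=2))
E
```

```text
(no output)
```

View pics/c1.png

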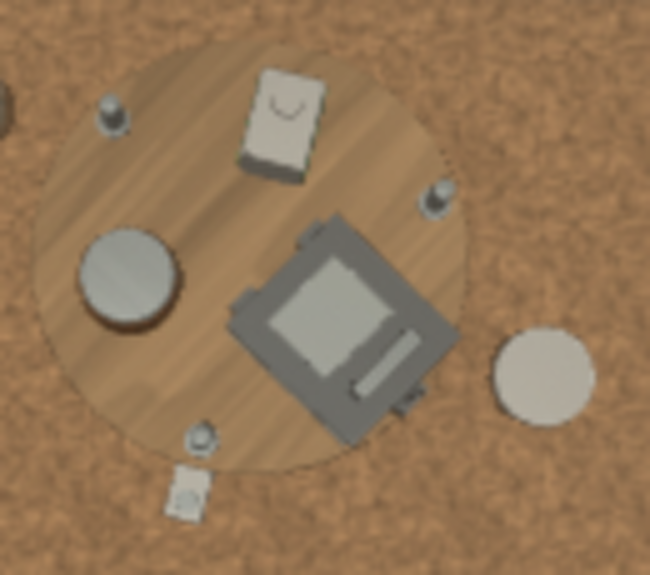

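View pics/c2.png

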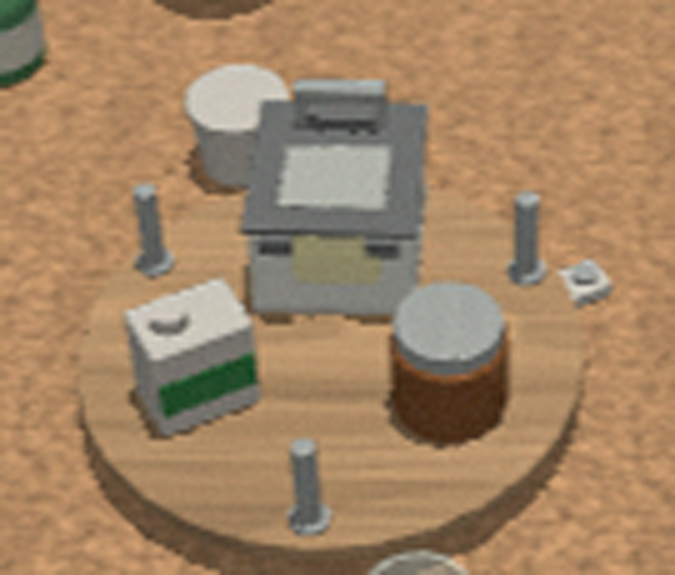

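The top crop shows post tops at about (204,430), (445,188) and (110,103), and the handle bar at (386,363). The tongue's stud is at (188,497). The scene crop shows the same posts at (527,199), (145,190) and (302,445), with the bar at (341,90).

```bash
cat > h.py <<'E'
from station import arm
import cv2,numpy as np
from scipy.spatial.transform import Rotation as R
def P(n,pose=None):
    m=arm.camera_model(n)
    if n!="wrist": T=m["camera_from_world"]
    else:
        W=np.eye(4);W[:3,3]=pose[0];W[:3,:3]=R.from_euler("xyz",pose[1]).as_matrix();T=np.linalg.inv(W@m["mount"])
    return m["mtx"]@T[:3]
def tri(Pa,a,Pb,b):
    X=cv2.triangulatePoints(Pa,Pb,np.array(a,float).reshape(2,1),np.array(b,float).reshape(2,1)).ravel();X=X[:3]/X[3]
    f=lambda P,u:np.linalg.norm((P@np.r_[X,1])[:2]/(P@np.r_[X,1])[2]-u)
    return X,f(Pa,a),f(Pb,b)
def onz(P,u,z):
    A=np.array([P[0]-u[0]*P[2],P[1]-u[1]*P[2]]);return np.r_[np.linalg.solve(A[:,:2],-A[:,3]-A[:,2]*z),z]
E
python3 - <<'E'
from h import *
np.set_printoptions(precision=4,suppress=True)
t=lambda x,y:np.array([210+x/5-.4,125+y/5-.4]);s=lambda x,y:np.array([165+x/5-.4,145+y/5-.4])
A,B=P("top"),P("scene")
pts={}
for n,a,b in[("post",(204,432),(527,199)),("pr",(445,188),(145,190)),("pl",(110,103),(302,445)),("bar",(386,363),(341,90)),("stud",(188,497),(586,272)),("tub",(545,376),(238,98))]:
    X,e,f=tri(A,t(*a),B,s(*b));pts[n]=X;print(n,X,e,f)
# circle through posts
p=np.array([pts[k][:2] for k in("post","pr","pl")])
c=p.mean(0);print("c",c,np.linalg.norm(p-c,axis=1),np.degrees(np.arctan2(*(p-c).T[::-1])))
for k in("stud","bar","tub"):
    d=pts[k][:2]-c;print(k,np.linalg.norm(d),np.degrees(np.arctan2(d[1],d[0])))
print("tumbler",onz(A,np.array([203,146]),.085))
E
```

```text
post [0.4805 0.0093 0.1115] 0.9575090542469021 0.891677591693201
pr [ 0.6651 -0.1661  0.1112] 0.6228794445332726 0.5815268623507461
pl [0.7245 0.0824 0.1121] 0.40737693997414 0.42724080426176203
bar [ 0.5311 -0.1205  0.1522] 0.6188470526227726 0.5554177268926611
stud [0.4348 0.0207 0.0216] 0.957689328004829 0.8953728101379229
tub [ 0.5312 -0.2479  0.0636] 0.6340140930008308 0.5547840754672376
c [ 0.6234 -0.0248] [0.1469 0.1473 0.1474] [166.5764 -73.5507  46.667 ]
stud 0.1939740469578615 166.422465700915
bar 0.13294276464469063 -133.96638613789025
tub 0.24145669535569406 -112.4540867003797
tumbler [0.7261 0.1906 0.085 ]
```

The measurements are consistent. Post tops come out at 0.111–0.112 m high and 147 mm from the axis, the bar is 133 mm out, and the front points at 166.5°. I'll head above the front post.

{"api": "move_arm", "payload": {
  "rows": "0 0 0 0.032 0.0357 0 0.0876;0 0 0 0.032 0.0357 0 0.0876;0 0 0 0.032 0.0357 0 0.0876;0 0 0 0.032 0.0357 0 0.0876;0 0 0 0.032 0.0357 0 0.0876;0 0 0 0.032 0.0357 0 0.0876;0 0 0 0.032 0.0357 0 0.0876"
}}

```text
t: 0.98
eef_pos: [0.357, 0.3202, 0.2344]
ee_rot: [3.141, 0.0, -0.352]
force: [-0.0, -0.2, -0.2]
width: 0.0874
gripper_force: 0.0
```

{"api": "move_arm", "payload": {
  "rows": "0 0 0 0.032 0.0357 0 0.0876;0 0 0 0.032 0.0357 0 0.0876;0 0 0 0.032 0.0357 0 0.0876;0 0 0 0.032 0.0357 0 0.0876;0 0 0 0.032 0.0357 0 0.0876;0 0 0 0.032 0.0357 0 0.0876;0 0 0 0.032 0.0357 0 0.06;0 0 -6.7 0 0 0 0.06"
}}

```text
t: 1.98
eef_pos: [0.4812, 0.0073, 0.234]
ee_rot: [3.141, 0.001, -0.237]
force: [-0.5, 0.6, 0.3]
width: 0.0728
gripper_force: 0.0
```

{"api": "move_arm", "payload": {
  "rows": "0 0 0 -0.002 -0.002 0.04 0.06;0 0 0 0 0 0.04 0.06;0 0 0 0 0 0.035 0.06;0 0 0 0 0 0.031 0.06;0 0 0 0 0 0 0.06"
}}

```text
t: 2.6
eef_pos: [0.4776, 0.0118, 0.0866]
ee_rot: [3.139, 0.004, -0.235]
force: [0.6, 0.3, 0.7]
width: 0.0603
gripper_force: 0.0
```

```bash
python3 - <<'E'
from h import *
s=arm.get_state();print(s["eef_pos"],s["ee_rot"],s["force"],s["width"])
p,d=arm.grab_frame("wrist");cv2.imwrite("pics/w1.png",p)
E
```

```text
[0.47763565 0.01175029 0.08661941] [ 3.13852745  0.00437361 -0.23523688] [0.56934417 0.27677989 0.65271393] 0.060284618664463725
```

View pics/w1.png

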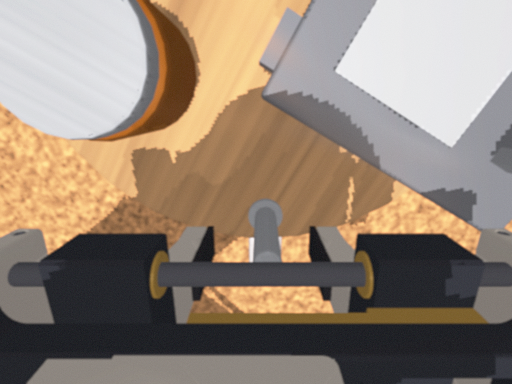

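The post stands between the open fingers at columns 250–283, close to centred. I'll close on it.

{"api": "move_arm", "payload": {
  "rows": "0 0 0 0.002 0.002 0 0.03;0 0 0 0 0 0 0.005;0 0 0 0 0 0 0.005;0 0 0 0 0 0 0.005;0 0 0 0 0 0 0.005;0 0 0 0 0 0 0.005",
  "squeeze": 25
}}

```text
t: 3.4
eef_pos: [0.4807, 0.0093, 0.0888]
ee_rot: [3.14, 0.0, -0.235]
force: [-1.2, -5.0, 3.3]
width: 0.0152
gripper_force: 25.0
```

{"api": "move_arm", "payload": {
  "rows": "0 0 3 0.0002 -0.0077 0 0.005;0 0 3 0.0002 -0.0077 0 0.005;0 0 3 0.0002 -0.0077 0 0.005;0 0 4 0.0004 -0.0103 0 0.005;0 0 4 0.0004 -0.0103 0 0.005;0 0 4 0.0004 -0.0103 0 0.005;0 0 4 0.0004 -0.0103 0 0.005;0 0 4 0.0004 -0.0103 0 0.005"
}}

```text
t: 4.4
eef_pos: [0.5165, 0.0749, 0.0888]
ee_rot: [3.141, -0.001, -0.743]
force: [4.8, -6.3, -0.9]
width: 0.0153
gripper_force: 25.0
```

{"api": "move_arm", "payload": {
  "rows": "0 0 4 0 -0.0103 0 0.005;0 0 4 0 -0.0103 0 0.005;0 0 4 0.0004 -0.0103 0 0.005;0 0 4 0.0004 -0.0103 0 0.005;0 0 4 0.0004 -0.0103 0 0.005;0 0 4 0.0004 -0.0103 0 0.005;0 0 4 0.0004 -0.0103 0 0.005;0 0 2 0.0002 -0.0052 0 0.005"
}}

```text
t: 5.4
eef_pos: [0.5805, 0.1144, 0.0888]
ee_rot: [3.14, -0.003, -1.266]
force: [3.3, -11.2, 3.4]
width: 0.0152
gripper_force: 25.0
```

{"api": "move_arm", "payload": {
  "rows": "0 0 0 0 0 0 0.005;0 0 0 0 0 0 0.005"
}}

```text
t: 5.65
eef_pos: [0.5803, 0.1143, 0.0888]
ee_rot: [3.141, -0.003, -1.265]
force: [4.7, -10.7, 1.2]
width: 0.0153
gripper_force: 25.0
```

{"api": "move_arm", "payload": {
  "rows": "0 0 0 0 0 0 0.04;0 0 0 0 0 0 0.06;0 0 0 0 0 0 0.06;0 0 0 0 0 -0.04 0.06;0 0 0 0 0 -0.05 0.06;0 0 0 0 0 -0.055 0.06;0 0 0 0 0 0 0.06"
}}

```text
t: 6.52
eef_pos: [0.5822, 0.1177, 0.2388]
ee_rot: [-3.133, 0.001, -1.264]
force: [0.2, -0.8, -0.8]
width: 0.0597
gripper_force: 0.0
```

```bash
python3 - <<'E'
from h import *
s=arm.get_state();print(s["eef_pos"],s["ee_rot"],s["force"],s["width"])
for n,(x,y,w,h) in dict(top=(210,125,130,115),scene=(165,145,135,115)).items():
    p,d=arm.grab_frame(n);cv2.imwrite(f"pics/{n}1.png",p)
    cv2.imwrite(f"pics/{n}1c.png",cv2.resize(p[y:y+h,x:x+w],None,fx=5,fy=5,interpolation=2))
E
```

```text
[0.58216391 0.11772051 0.23880938] [-3.13255268e+00  8.36088492e-04 -1.26363438e+00] [ 0.15996679 -0.82231268 -0.77958401] 0.059745192305611886
```

View pics/top1c.png

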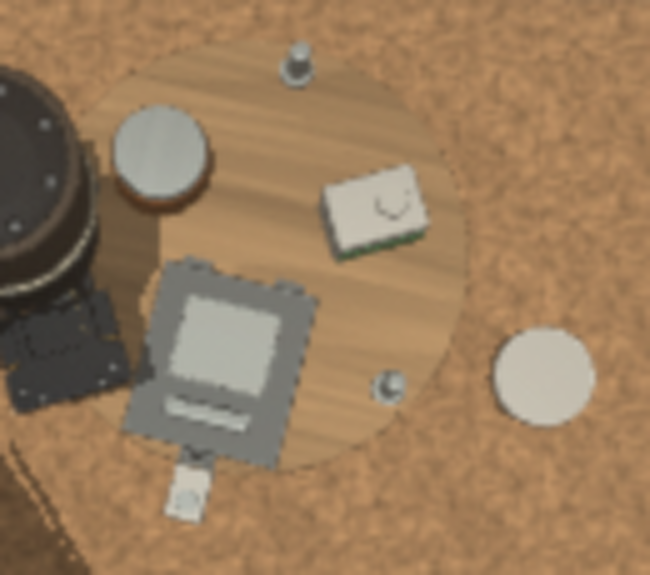

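View pics/scene1c.png

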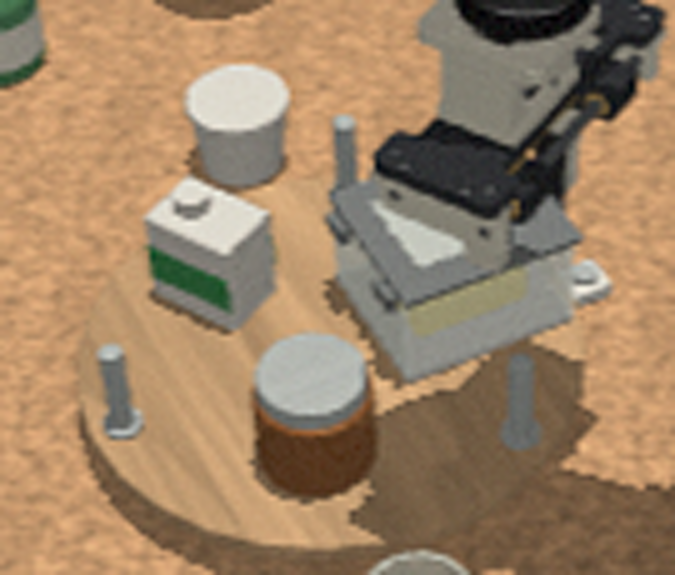

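The keeper now sits over the tongue. The top crop shows the bar centre at (208,413) and the clasp right above the tongue. The scene view of the bar is blocked by the gripper, so I'll get the second view from the wrist camera.

```bash
python3 - <<'E'
from h import *
A=P("top")
f=lambda x,y:onz(A,np.array([210+x/5-.4,125+y/5-.4]),.155)
b=f(208,413);l=f(166,402);r=f(250,424);print(b,l,r,np.degrees(np.arctan2(*(r-l)[1::-1])))
c=np.array([.6234,-.0248]);d=b[:2]-c;print(np.hypot(*d),np.degrees(np.arctan2(d[1],d[0])))
q=arm.get_state()["q"];print(q)
E
```

```text
[0.49429678 0.00430269 0.155     ] [0.50152518 0.03432007 0.155     ] [ 0.48707728 -0.02567778  0.155     ] -103.53943966119772
0.13234276301604153 167.29661232453154
[ 5.29035557e-01  2.21955999e-01 -1.80285889e-01 -5.72287998e-04
 -1.16706714e+00 -2.22462473e-01]
```

{"api": "move_arm", "payload": {
  "rows": "0 0 0 0.02 0.0296 0 0.06;0 0 0 0.02 0.0296 0 0.06;0 0 0 0.02 0.0296 0 0.06;0 0 0 0.02 0.0296 0 0.05;0 0 10.4 0 0 0 0.05;0 0 10.4 0 0 0 0.05;0 0 10.3 0 0 0 0.05;0 0 0 0 0 0 0.05"
}}

```text
t: 7.62
eef_pos: [0.4903, 0.0045, 0.2322]
ee_rot: [3.139, -0.001, -1.806]
force: [0.2, 0.2, 0.5]
width: 0.0498
gripper_force: 0.0
```

```bash
python3 - <<'E'
from h import *
s=arm.get_state();print(s["eef_pos"],s["ee_rot"],s["force"],s["width"])
p,d=arm.grab_frame("wrist");cv2.imwrite("pics/w2.png",p);np.save("w2.npy",d)
E
```

```text
[0.49032675 0.00447245 0.2321781 ] [ 3.13936089e+00 -1.22536155e-03 -1.80621911e+00] [0.18488823 0.22657543 0.54146588] 0.049785187988141466
```

View pics/w2.png

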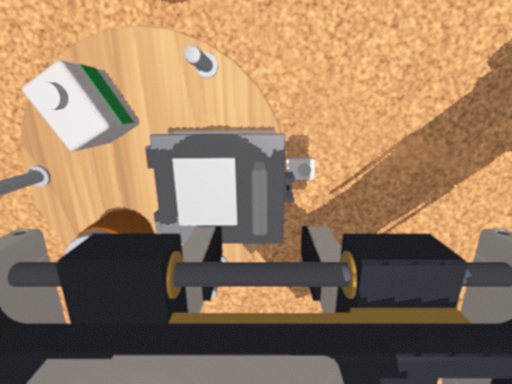

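The wrist view shows the bar at columns 252–267 and rows 163–235, centred near (259.5,199). It is parallel to the pads and between them.

```bash
python3 - <<'E'
from h import *
A=P("top");pose=([.49033,.00447,.23218],[3.13936,-.00122,-1.8062]);W=P("wrist",pose)
X,e,f=tri(A,np.array([210+208/5-.4,125+413/5-.4]),W,np.array([259.5,199]));print(X,e,f)
Rm=R.from_euler("xyz",pose[1]).as_matrix()
for z in(.150,.155):
  b=onz(W,np.array([259.5,199]),z);print(b,Rm.T@(b-np.array(pose[0])))
d=np.load("w2.npy");print(d[190:208:4,259])
u=np.array([259.5,199,1])*d[199,259];m=arm.camera_model("wrist");c=np.linalg.inv(m["mtx"])@u;t=m["mount"]@np.r_[c,1];print("depth pt tool",t[:3],"world",Rm@t[:3]+pose[0])
E
```

```text
[0.49397    0.0043505  0.14032847] 0.34276777911719747 3.230255073108386
[0.49015819 0.0013358  0.15      ] [ 0.00298757 -0.00074742  0.08218224]
[ 4.89740038e-01 -2.94441720e-04  1.55000000e-01] [ 0.00467648 -0.00070987  0.07718437]
[0.23817372 0.23831668 0.24077947 0.23999593 0.24124818]
depth pt tool [ 0.00404458 -0.00072392  0.0790543 ] world [4.89896487e-01 3.15504330e-04 1.53129274e-01]
```

{"api": "move_arm", "payload": {
  "rows": "0 0 0 0.003 -0.0015 0.03 0.05;0 0 0 0 0 0.03 0.05;0 0 0 0 0 0.02 0.05;0 0 0 0 0 0.014 0.05;0 0 0 0 0 0 0.05;0 0 0 0 0 0 0.05"
}}

```text
t: 8.43
eef_pos: [0.4923, 0.0015, 0.1402]
ee_rot: [-3.141, 0.0, -1.806]
force: [-0.2, -0.4, 1.1]
width: 0.0499
gripper_force: 0.0
```

{"api": "move_arm", "payload": {
  "rows": "0 0 0 0 0 0 0.02;0 0 0 0 0 0 0.01;0 0 0 0 0 0 0.005;0 0 0 0 0 0 0.005;0 0 0 0 0 0 0.005;0 0 0 0 0 0 0.005",
  "squeeze": 40
}}

```text
t: 9.18
eef_pos: [0.4914, 0.0013, 0.1396]
ee_rot: [3.141, -0.0, -1.807]
force: [-3.9, 1.9, 4.8]
width: 0.0133
gripper_force: 40.0
```

{"api": "move_arm", "payload": {
  "rows": "-1 0 0 0 -0.0005 -0.0018 0.005;-1 0 0 0 -0.0005 -0.0018 0.005;-1 0 0 0 -0.0005 -0.0018 0.005;-1 0 0 0 -0.0005 -0.0018 0.005;-1 0 0 0 -0.0005 -0.0018 0.005;-1 0 0 0 -0.0005 -0.0018 0.005;0 0 0 0 0 0 0.005"
}}

```text
t: 10.05
eef_pos: [0.4949, 0.0004, 0.1508]
ee_rot: [3.035, -0.0, -1.808]
force: [-6.1, 2.9, 1.0]
width: 0.0133
gripper_force: 40.0
```

{"api": "move_arm", "payload": {
  "rows": "-1 0 0 0 -0.0005 -0.0018 0.005;-1 0 0 0 -0.0005 -0.0018 0.005;-1 0 0 0 -0.0005 -0.0018 0.005;-1 0 0 0 -0.0005 -0.0018 0.005;-1 0 0 0 -0.0005 -0.0018 0.005;-1 0 0 0 -0.0005 -0.0018 0.005;-1.1 0 0 0 -0.0005 -0.002 0.005;0 0 0 0 0 0 0.005"
}}

```text
t: 11.05
eef_pos: [0.5003, -0.0008, 0.1628]
ee_rot: [2.91, -0.0, -1.807]
force: [-6.6, 3.3, 2.5]
width: 0.013
gripper_force: 40.0
```

```bash
python3 - <<'E'
from h import *
s=arm.get_state();print(s["eef_pos"],s["ee_rot"],s["force"],s["width"],s["gripper_force"])
p,d=arm.grab_frame("scene");q,d=arm.grab_frame("top")
g=lambda p,x,y,w,h:cv2.resize(p[y:y+h,x:x+w],(400,400*h//w),interpolation=2)
cv2.imwrite("pics/f.png",np.hstack([g(p,150,120,150,150),g(q,190,120,150,150)]))
E
```

```text
[ 0.50027962 -0.00084509  0.16278942] [ 2.91043683e+00 -2.65855713e-04 -1.80745905e+00] [-6.63171018  3.3086386   2.51047843] 0.01301321540166387 39.9986332654953
```

View pics/f.png

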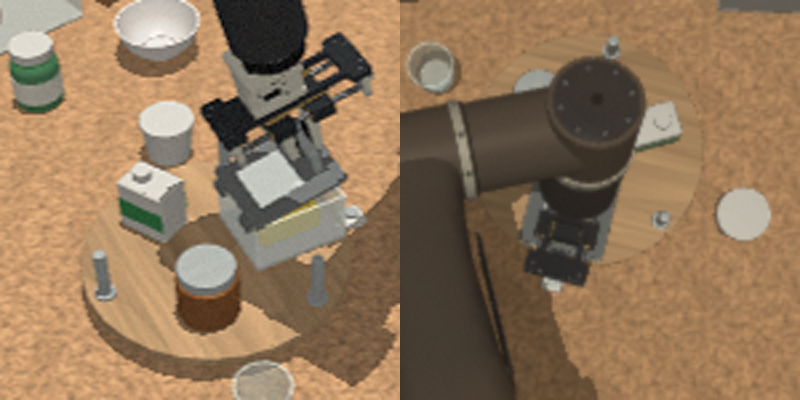

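The lid is open and held: the tool has turned 0.231 rad and risen 23 mm, which matches 0.23 rad at the hinge. The left half of the picture shows the lid raised in the gripper at (280,190). The keeper is still over the tongue, and the tub and tumbler have not moved.

```bash
python3 -c "
from station import arm
print(arm.job_done())"
```

```text
the job is handed in; nothing more can be done
None
```

I turned the turntable one click clockwise, so the keeper rests over the front tongue, then broke the lid's seal and handed the job in with the gripper still holding the handle at about 0.23 rad (roughly a 30 mm gap).

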